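# Unstack and kit the channel parts at an electronics bench

## Task

Take the two crossed stacks apart and lay the kit out: put the green module in the green-rimmed tray, the orange module in the orange-rimmed tray and the bare aluminium channel, open side up, in the blue-rimmed tray, each flat on its outline and lined up with it. Then set the blue channel, open side down, level on the aluminium channel in the same direction, ends about even and shifted a little sideways so that the two interlock, one side wall of each inside the other. Let go of everything, and do not disturb the bottle, the screwdriver or the connector shell.

Things in the scene. Friction and masses are not known exactly. Their poses are not given: they have to be found in the camera images.
- module_green: loose solid green electronics module, a block 100 (its x) x 40 (its y) x 28 (z) mm with black stripes on its long sides, about 0.2 kg. Origin: centre of its underside; x along its length, z up. At the start it lies on the bench as the bottom of one stack.
- module_orange: loose solid orange electronics module, a block 100 (its x) x 40 (its y) x 28 (z) mm with black stripes on its long sides, about 0.2 kg. Origin: centre of its underside; x along its length, z up. At the start it lies crosswise on the green module or on the aluminium channel.
- channel_up: loose bare aluminium U-channel, open side up: 100 long (x) x 40 wide outside (y) x 28 high mm, 4 mm walls, ends open, 0.1 kg. Origin: centre of its underside; x along it, z up. Starts on the bench as the bottom of a stack. Interlocked, the blue channel is parallel to it, shifted 12 mm along its y to either side (4 to 20 fits), one foot on its web: level, blue origin 4 mm above this one
- channel_down: loose blue U-channel, same section (100 x 40 x 28 mm, 4 mm walls), open side down, 0.12 kg. Centred on its web stands a black block 40 (x) x 24 (y) x 24 mm to grip it by (top 52 mm above the origin). Origin: centre of its underside, between the feet of its walls; x along it, z up. Starts crosswise on the green module or on the aluminium channel (if so, set it aside on free bench first)
- tray_green: a fixed kitting tray, 120 x 120 mm, black floor 3 mm thick with a green rim (4 mm wide, top 9 mm above the bench). A 100 x 40 mm outline in the same colour on the floor marks where the green module lies: centred, its long side along the tray's x axis. Origin: centre of the tray on the bench surface (the floor's top is at z = 3 mm); z up
- tray_orange: a fixed kitting tray, 120 x 120 mm, black floor 3 mm thick with an orange rim (4 mm wide, top 9 mm above the bench). A 100 x 40 mm outline in the same colour on the floor marks where the orange module lies: centred, its long side along the tray's x axis. Origin: centre of the tray on the bench surface (the floor's top is at z = 3 mm); z up
- tray_blue: a fixed kitting tray, 120 x 120 mm, black floor 3 mm thick with a blue rim (4 mm wide, top 9 mm above the bench). A 100 x 40 mm outline in the same colour on the floor marks where the aluminium channel lies: centred, its long side along the tray's x axis. Origin: centre of the tray on the bench surface (the floor's top is at z = 3 mm); z up
- shell: bystander: loose olive connector shell, stepped cylinder 30 mm in diameter and 30 mm high, standing; origin: centre of its underside
- bottle: bystander: loose blue bottle with a white cap, 42 mm in diameter and 100 mm high, standing; origin: centre of its underside
- driver: bystander: loose red-handled screwdriver, 170 mm long, lying; origin: its underside near mid-length

How it is judged:
By the outcome, as a careful person would: the job done as asked, in the order asked, and still so for the second after the job is handed in, with the robot touching nothing.
It also fails if it takes over 144 s, if anything falls off the work surface, if the arm or the gripper's body presses on something with over 40 N, if the wrist force passes 120 N, or if a joint passes its speed limit or range.

## Robot

A 6-joint arm with a two-finger parallel gripper is mounted at the origin on the work surface. World frame = base frame: x ahead of the robot, y to its left, z up, the work surface at z = 0. Lengths are in m, angles in rad, forces in N, time in s.
With the tool pointing down it reaches from about 0.3 to 0.775 m from the base axis. Payload 14.6 kg.
Tool frame: the origin (TCP) lies at the very end of the fingers, on their centre line; the grasp point (between the pads) lies 19 mm behind it; z points along the fingers, y is the line along which they close (so a half turn about z gives the same grasp; the last joint's range is limited). The gripper opens to 94 mm and grips with 3 to 60 N. Pads are 16 mm wide; open, the fingers measure 119 mm over their backs; the gripper's body (75 mm by 177 mm) begins 78 mm behind the grasp point.
Start: joints at [-1.272, 0.3, 1.521, -0, 1.321, -0.067], TCP at [0.197, -0.514, 0.205] pointing down, gripper open.
Joint ranges: [-3.03, 3.03], [-0.79, 2.21], [0.23, 2.52], [-1.04, 4.18], [0, 3.07], [-2.55, 2.55]. Speed limits (rad/s): [2.22, 2.22, 2.57, 3.14, 3.14, 3.14].

## Interface

Orientations are given as [roll, pitch, yaw] about the fixed x, y, z axes, in that order (R = Rz(yaw) Ry(pitch) Rx(roll)).
In Python, from station import ctrl, cams gives the robot as it stands. The module is installed in compiled form; this text tells all that it offers.
- The arm moves only by the tool arm_command, never from a script. Its argument "plan" is a list that holds one entry, the list of rows, each a list of 7 numbers: the shift along the tool's x, y, z in parts of the range, where 1.0 means 800 mm, then the turn, a rotation vector about the tool's x, y, z in fractions of the full range, 1 being 2 rad, then the closure, from -1 (fully open) to 1 (shut). A call has 1 to 12 rows; each row is the pose to reach, as a shift and turn from the pose commanded when the call began, along the tool's axes at that moment; what a row does not reach only later rows make up. A row lasts 1/10 s, in which the tool goes at most 50 mm and 8.59 degrees, less where a joint would pass 70% of its speed; a pose out of reach is approached as far as the arm can. A call with a gripper value outside its range is refused whole. The fingers move at their own pace and stop on an object; "squeeze" is the grip in N (left out, the last holds). Time passes only in rows, so rows that repeat a pose let the fingers close. It gives the time, the measured TCP pose, the force, the opening and the grip force at its end, in the units of the state.
- ctrl.get_obs(): the state, without advancing time (a new reading comes with each control period).
- cams.camera(name): name is "scene" or "top"; returns (picture, depth): 384x512x3 uint8, blue, green, red; 384x512 float32, m along the optical axis (not along the pixel's ray), 0 where there is no reading.
- cams.camera_info(name): a dict with "fx", "fy", "cx", "cy" (pixels), "world_to_cam" (4x4, takes a point from world to camera coordinates). Camera axes: x right, y down, z forward; pixel columns grow to the right and rows downward; lengths in m; the calibration is good to about 2 mm. A picture is of the moment at which its call begins. camera_info takes no time and is no camera call.
- ctrl.hand_in(): hands the job in; it is judged then, once.
The state is a dict: "time_s": time; "qpos": joint angles; "joint_vel": joint speeds; "tau": joint torques, N m; "ee_pos": TCP position; "eef_rot": TCP orientation; "force": force on the tool from outside, world axes, zero at the start; "moment": the same for the moment, N m; "grip_width": finger opening in m; "grip_force": force on a finger pad.
Only numpy, scipy, OpenCV 4.12 (cv2) and the standard library are available. Lean on these libraries where they do the work, as an engineer would, in place of code of your own. Each camera call takes 0.05 s, during which the arm holds its last target. There are 200 camera calls.

## Working session

There is one attempt and no reset: what is moved stays moved. The work goes in short steps, Python scripts to look and compute and a tool call to move; the robot and the scene stay as the last step left them, time stands still between calls to the robot, and variables do not carry over. Pictures are saved under pics/ and viewed, at most 14 in all, crops included, and the job is handed in when it is done.

Besides the shell and the picture viewer there is one more tool, called after "Request:" as name(argument=value, ...) on one line, values as JSON. arm_command: Moves the arm, as the interface text tells. Its arguments: {"type":"object","properties":{"plan":{"type":"array"},"squeeze":{"type":"number"}},"required":["plan"]}

```bash
mkdir -p pics; python3 - <<'E'
from station import ctrl,cams
import cv2,numpy as np
for n in("top","scene"):
    p,d=cams.camera(n); cv2.imwrite(f"pics/{n}0.png",p); np.save(f"pics/{n}0.npy",d)
    print(n,cams.camera_info(n))
print(ctrl.get_obs())
E
```

```text
top {'fx': 380.6869181418837, 'fy': 380.6869181418837, 'cx': 249.58233967873207, 'cy': 190.36297936094002, 'world_to_cam': array([[ 0.01252374, -0.99991828, -0.00256814, -0.00202587],
       [-0.9772959 , -0.01169705, -0.21155591,  0.51457065],
       [ 0.21150858,  0.0051593 , -0.97736252,  0.87014619],
       [ 0.        ,  0.        ,  0.        ,  1.        ]])}
scene {'fx': 363.51637322978024, 'fy': 363.51637322978024, 'cx': 256.37540131263256, 'cy': 186.18268778392644, 'world_to_cam': array([[-0.22176793,  0.97491254,  0.01909246,  0.1099339 ],
       [ 0.58468614,  0.14861994, -0.79753008, -0.28129782],
       [-0.7803596 , -0.1657035 , -0.60297699,  1.36363271],
       [ 0.        ,  0.        ,  0.        ,  1.        ]])}
{'time_s': 0.1, 'qpos': array([-1.27159086e+00,  3.00401276e-01,  1.52146456e+00, -3.18150844e-05,
        1.32068594e+00, -6.66358823e-02]), 'joint_vel': array([-0.00049554, -0.00091862, -0.00213316,  0.00134311,  0.00091341,
        0.00025259]), 'tau': array([ 1.28543197e-04, -5.32647979e+01, -3.53281689e+01,  7.08647934e-02,
        2.35029700e-02, -7.48771549e-05]), 'ee_pos': array([ 0.19666334, -0.51341289,  0.20497392]), 'eef_rot': array([-3.14063361e+00, -3.31153775e-05,  3.65849218e-01]), 'force': array([ 0.64038746,  0.01630549, -0.25765132]), 'moment': array([-0.03083203, -0.03059244,  0.00159493]), 'grip_force': 0.0, 'grip_width': 0.09403942749147622}
```

View pics/top0.png

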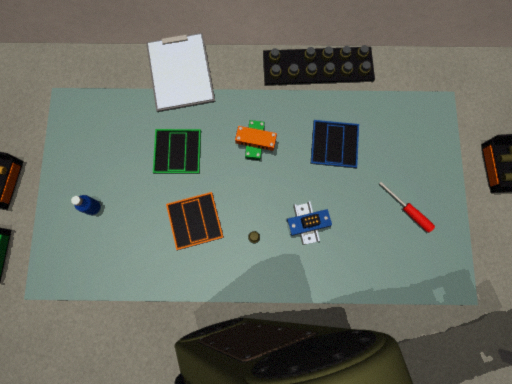

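View pics/scene0.png

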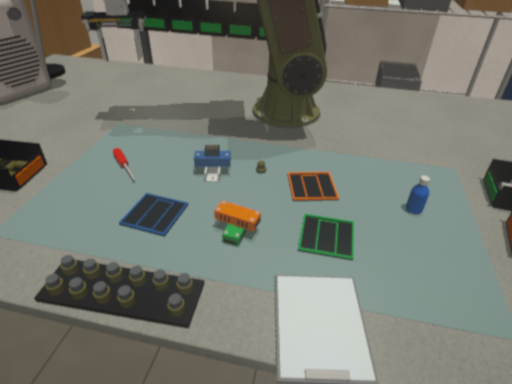

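The top view shows the orange-on-green stack at (256,140) and the blue-on-aluminium stack at (309,222). The trays are green (177,151), blue (335,144) and orange (195,221). The shell is at (254,237), the bottle at (87,205) and the driver at (410,210).

```bash
cat > h.py <<'E'
import cv2,numpy as np
from station import ctrl,cams
HSV={'green':((45,120,50),(75,255,255)),'orange':((5,150,80),(18,255,255)),'blue':((100,140,60),(125,255,255))}
def ray(n,uv,z):
    c=cams.camera_info(n);T=c['world_to_cam'];R=T[:3,:3];o=-R.T@T[:3,3]
    uv=np.atleast_2d(uv).astype(float)
    d=np.c_[(uv[:,0]-c['cx'])/c['fx'],(uv[:,1]-c['cy'])/c['fy'],np.ones(len(uv))]@R
    return o+d*((np.broadcast_to(z,len(uv))-o[2])/d[:,2])[:,None]
def cloud(n,d):
    c=cams.camera_info(n);T=c['world_to_cam'];v,u=np.mgrid[:384,:512]
    P=np.stack([(u-c['cx'])/c['fx']*d,(v-c['cy'])/c['fy']*d,d],-1)
    return (P-T[:3,3])@T[:3,:3]
def mask(p,col): return cv2.inRange(cv2.cvtColor(p,cv2.COLOR_BGR2HSV),*map(np.array,HSV[col]))
def blobs(m,amin=30):
    k,l,s,c=cv2.connectedComponentsWithStats(m); return [(l==i,s[i],c[i]) for i in range(1,k) if s[i][4]>=amin]
def rect(xy):
    """centre mm, long/short mm, yaw (deg) of long side in (-90,90]"""
    (x,y),(w,h),a=cv2.minAreaRect((np.asarray(xy)*1000).astype(np.float32))
    if w<h: w,h,a=h,w,a+90
    return np.round([x,y,w,h,(a+90)%180-90],1)
E
python3 - <<'E'
from h import *
for n in('top','scene'):
    p=cv2.imread(f'pics/{n}0.png');d=np.load(f'pics/{n}0.npy');W=cloud(n,d)
    for c in HSV:
        for m,s,ce in blobs(mask(p,c)):
            v,u=np.nonzero(m); Z=W[m][:,2]*1000
            print(n,c,ce.round(1),s[4],'z pct',np.percentile(Z,[5,50,95]).round(1))
            hull=s[2]*s[3]
            if n=='top' and ce[1]>95 and ce[1]<260:
              print('   z9',rect(ray(n,np.c_[u,v],.009)[:,:2]),'z56',rect(ray(n,np.c_[u,v],.056)[:,:2]))
              t=m&(W[...,2]>.050)
              if t.sum()>10: print('   cloud top',t.sum(),rect(W[t][:,:2]),W[t].mean(0).round(4))
            elif n=='scene': 
              print('   z9',rect(ray(n,np.c_[u,v],.009)[:,:2]))
E
for n in top scene; do :; done
python3 -c "
import cv2
a=cv2.imread('pics/top0.png')[95:260,150:370];b=cv2.imread('pics/scene0.png')[140:265,110:360]
cv2.imwrite('pics/c0.png',cv2.resize(a,None,fx=3.5,fy=3.5,interpolation=cv2.INTER_CUBIC))"
```

```text
top green [256.  124.8] 91 z pct [24.6 27.5 30.9]
   z9 [703.4 -10.4  39.3  22.2  84.6] z56 [684.4  -9.9  37.3  21.1  84.6]
top green [176.9 150.4] 617 z pct [ 0.7  5.5 10.8]
   z9 [629.6 196.7 120.9 117.7 -89.3] z56 [614.2 187.  114.9 111.9 -89.3]
top green [252.8 151.8] 156 z pct [21.8 27.2 30.4]
   z9 [628.   -3.5  41.   32.6  84.8] z56 [612.7  -3.3  39.   31.   84.8]
top orange [255.6 136.9] 592 z pct [51.8 55.4 58.5]
   z9 [668.7  -9.2 105.   46.4  80.2] z56 [651.4  -8.7  99.8  44.1  80.2]
   cloud top 573 [500.7  18.  351.6  99.6 -10. ] [ 0.6511 -0.0086  0.0587]
top orange [493.6 164. ] 104 z pct [34.1 38.6 42.7]
   z9 [ 602.4 -625.7  102.4    8.5    3.5] z56 [ 588.4 -594.7   97.3    8.     3.5]
top orange [  7.1 180.9] 79 z pct [35.7 37.8 41.9]
   z9 [540.7 628.9  99.9   5.1 -10. ] z56 [529.8 597.8  95.    4.9 -10. ]
top orange [194.3 220.6] 648 z pct [ 0.6  5.3 10.9]
   z9 [446.5 143.1 120.1 119.5 -74.2] z56 [440.2 136.  114.2 113.6 -74.2]
top blue [334.5 144.4] 477 z pct [ 1.1  6.7 11.3]
   z9 [ 654.2 -217.5  120.5  119.3   -5. ] z56 [ 637.6 -206.7  114.6  113.4   -5. ]
top 
[... 1060 characters left out ...]

   z9 [633.1 196.1 121.  118.2   0.7]
scene green [232.9 232.4] 222 z pct [19.1 27.1 29. ]
   z9 [ 6.80e+02 -1.46e+01  5.49e+01  4.21e+01 -6.00e-01]
scene orange [ 29.1 169.8] 360 z pct [12.5 28.1 41.8]
   z9 [ 570.7 -632.4  139.    45.3    4.2]
scene orange [310.7 186.7] 407 z pct [0.8 4.3 9.3]
   z9 [451.4 142.9 121.3 118.2  16. ]
scene orange [237.4 214.7] 684 z pct [35.8 54.7 56.7]
   z9 [616.5 -21.7 115.   64.9  78.4]
scene orange [509.8 227.5] 80 z pct [ 9.6 17.2 31.7]
   z9 [505.2 616.2 110.3   8.5 -16.6]
scene blue [418.4 198.7] 353 z pct [12.  50.8 75.5]
   z9 [442.2 420.4 124.7  38.6 -12.5]
scene blue [153.4 224.6] 142 z pct [2.5 8.4 9.8]
   z9 [ 659.  -217.2  116.9  115.1   85.4]
```

View pics/c0.png

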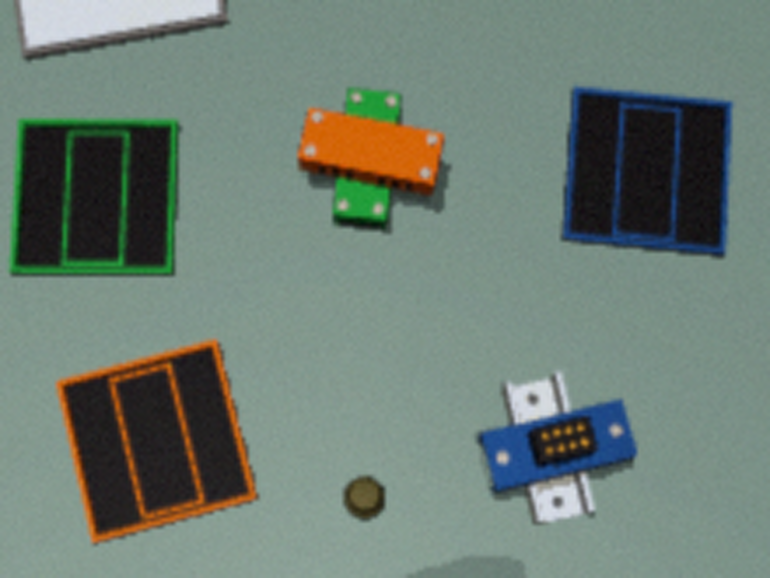

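The crop confirms the layout: each tray's outline runs mostly along world x, the orange and green modules cross, and the blue channel is gripped by its black block. I'll now refine tray poses from the flat outlines and pieces from their top faces.

```bash
cat >> h.py <<'E'
def outline(n,p,col,c0,yaw):
    m=mask(p,col);v,u=np.nonzero(m);P=ray(n,np.c_[u,v],.003)[:,:2]*1000
    a=np.radians(yaw);R=np.array([[np.cos(a),-np.sin(a)],[np.sin(a),np.cos(a)]])
    q=(P-c0)@R; k=(abs(q[:,0])<54)&(abs(q[:,1])<30); return rect(P[k]/1000)
def go(x,y,z,yaw):
    """tool-frame shift (mm) and z turn from the current measured pose to x,y,z mm, yaw deg"""
    o=ctrl.get_obs();r=o['eef_rot'];c,s=np.cos(r[2]),np.sin(r[2])
    d=np.array([x,y,z])-o['ee_pos']*1000
    t=(np.radians(yaw)-r[2]+np.pi/2)%np.pi-np.pi/2
    print('go',np.round([c*d[0]+s*d[1],s*d[0]-c*d[1],-d[2]],1),'turn',round(-t,4),'| other',round(-t-np.sign(-t)*np.pi,4),
     'q6 then',round(np.arctan2(y,x)+np.pi/2-(r[2]+t),2))
E
python3 - <<'E'
from h import *
T={'green':((631,196.5),.7),'orange':((448,143),16),'blue':((656,-217.5),-5)}
for n in('top','scene'):
    p=cv2.imread(f'pics/{n}0.png');d=np.load(f'pics/{n}0.npy');W=cloud(n,d)
    for c in T: print(n,c,outline(n,p,c,*T[c]))
    hsv=cv2.cvtColor(p,cv2.COLOR_BGR2HSV)
    for nm,c,lo,hi,z in(('orangeM','orange',(600,-80),(710,70),.056),('greenM','green',(570,-60),(720,60),.028),('blueC','blue',(370,-210),(500,-60),.056)):
        m=mask(p,c);v,u=np.nonzero(m);P=ray(n,np.c_[u,v],z)[:,:2]*1000;k=((P>lo)&(P<hi)).all(1)
        V=hsv[v,u,2][k].astype(int);t=V>np.percentile(V,90)*.75
        print(n,nm,k.sum(),t.sum(),rect(P[k]/1000),rect(P[k][t]/1000))
go(652,-9,140,80)
E
```

```text
top green [6.300e+02 1.972e+02 1.047e+02 4.870e+01 6.000e-01]
top orange [447.7 143.9 107.9  48.3  16. ]
top blue [ 655.7 -218.   107.3   47.2   -5.1]
top orangeM 592 538 [651.4  -8.7  99.8  44.1  80.2] [653.5  -8.7  98.6  38.9  78.8]
top greenM 249 211 [656.2  -6.6 101.1  40.2  -5.2] [657.8  -6.   98.   38.1  -5.7]
top blueC 470 406 [ 439.2 -138.5  100.1   40.5  -75.7] [ 440.1 -139.1   98.6   39.   -75.7]
scene green [ 6.311e+02  1.978e+02  1.077e+02  5.910e+01 -3.000e-01]
scene orange [447.6 144.8 103.6  58.4  14.2]
scene blue [ 669.  -199.2  112.5   52.2  -29.9]
scene orangeM 684 459 [667.4  -7.1 105.8  59.7  78.4] [657.   -8.7  98.4  39.4  78.8]
scene greenM 217 163 [695.6  -9.3  45.   41.6  -4.9] [691.6 -10.1  39.9  36.3  83.2]
scene blueC 13 13 [ 433.5 -113.2   22.4    7.2   26.9] [ 433.5 -113.2   22.4    7.2   26.9]
go [ 605.7 -308.1   65. ] turn -1.0304 | other 2.1112 q6 then 0.16
```

Careful with the scale: shifts go in shares of 800 mm and turns go in shares of 2 rad. That gives: 590 mm / 800 = 0.7375, -205 mm / 800 = -0.2563, -0.16 rad / 2 = -0.08.

Request:
arm_command(plan=[[[0.0625, -0.0313, 0.0063, 0, 0, -0.04, -1], [0.125, -0.0625, 0.0125, 0, 0, -0.08, -1], [0.1875, -0.0938, 0.0188, 0, 0, -0.12, -1], [0.25, -0.125, 0.025, 0, 0, -0.16, -1], [0.3125, -0.1563, 0.0313, 0, 0, -0.2, -1], [0.375, -0.1875, 0.0375, 0, 0, -0.25, -1], [0.4375, -0.225, 0.0438, 0, 0, -0.3, -1], [0.5, -0.2563, 0.05, 0, 0, -0.35, -1], [0.5625, -0.2875, 0.0563, 0, 0, -0.4, -1], [0.625, -0.3188, 0.0625, 0, 0, -0.45, -1], [0.6875, -0.35, 0.0688, 0, 0, -0.5, -1], [0.7375, -0.375, 0.075, 0, 0, -0.51, -1]]])

```text
time_s: 1.3
ee_pos: [0.598, -0.0681, 0.1514]
eef_rot: [-3.141, 0.0, 1.39]
force: [0.8, -0.4, -0.4]
grip_width: 0.0939
grip_force: 0.0
```

```bash
python3 -c "
from h import *
go(654,-9,33,79)"
```

```text
go [ 68.2  44.4 118.4] turn 0.0108 | other -3.1307 q6 then 0.18
```

Scaled: 80 mm / 800 = 0.1, 68 mm / 800 = 0.085, 0.01 rad / 2 = 0.005.

Request:
arm_command(plan=[[[0.0425, 0.0275, 0.0125, 0, 0, 0.005, -1], [0.085, 0.055, 0.025, 0, 0, 0.005, -1], [0.085, 0.055, 0.025, 0, 0, 0.005, -1], [0.085, 0.055, 0.0625, 0, 0, 0.005, -1], [0.085, 0.055, 0.1, 0, 0, 0.005, -1], [0.085, 0.055, 0.1, 0, 0, 0.005, -1]]])

```text
time_s: 1.9
ee_pos: [0.6503, -0.0116, 0.0677]
eef_rot: [-3.135, 0.001, 1.375]
force: [-0.4, -0.4, -0.4]
grip_width: 0.0942
grip_force: 0.0
```

```bash
python3 -c "
from h import *
go(654,-9,33,79)"
```

```text
go [ 3.2  3.1 34.7] turn -0.0033 | other 3.1383 q6 then 0.18
```

Scaled: 34 mm / 800 = 0.0425, 17 mm / 800 = 0.0213.

Request:
arm_command(plan=[[[0.0025, 0.0025, 0.0213, 0, 0, 0, -1], [0.0025, 0.0025, 0.0425, 0, 0, 0, -1], [0.0025, 0.0025, 0.0425, 0, 0, 0, -1], [0.0025, 0.0025, 0.0425, 0, 0, 0, 0.3], [0.0025, 0.0025, 0.0425, 0, 0, 0, 0.3], [0.0025, 0.0025, 0.0425, 0, 0, 0, 0.3], [0.0025, 0.0025, 0.0425, 0, 0, 0, 0.3], [0.0025, 0.0025, 0.0425, 0, 0, 0, 0.3], [0.0025, 0.0025, 0.0425, 0, 0, 0, 0.3], [0.0025, 0.0025, 0.0425, 0, 0, 0, 0.3]]], squeeze=25)

```text
time_s: 2.9
ee_pos: [0.6551, -0.0096, 0.0378]
eef_rot: [3.142, -0.0, 1.376]
force: [0.3, -0.2, 0.4]
grip_width: 0.0413
grip_force: 0.0
```

Scaled: 5 mm / 800 = 0.0063.

Request:
arm_command(plan=[[[0, 0, 0.0063, 0, 0, 0, -0.1], [0, 0, 0.0063, 0, 0, 0, -0.1], [0, 0, 0.0063, 0, 0, 0, 0.5], [0, 0, 0.0063, 0, 0, 0, 0.5], [0, 0, 0.0063, 0, 0, 0, 0.5], [0, 0, 0.0063, 0, 0, 0, 0.5], [0, 0, 0.0063, 0, 0, 0, 0.5]]])

```text
time_s: 3.6
ee_pos: [0.6551, -0.0096, 0.0327]
eef_rot: [-3.142, -0.0, 1.376]
force: [0.1, 0.0, -0.9]
grip_width: 0.0396
grip_force: 25.0
```

Scaled: -80 mm / 800 = -0.1, -50 mm / 800 = -0.0625.

Request:
arm_command(plan=[[[0, 0, -0.025, 0, 0, 0, 0.5], [0, 0, -0.0625, 0, 0, 0, 0.5], [0, 0, -0.1, 0, 0, 0, 0.5], [0, 0, -0.1, 0, 0, 0, 0.5], [0, 0, -0.1, 0, 0, 0, 0.5]]])

```text
time_s: 4.1
ee_pos: [0.655, -0.0096, 0.1123]
eef_rot: [3.142, 0.0, 1.376]
force: [0.6, 0.0, -2.1]
grip_width: 0.0397
grip_force: 25.0
```

```bash
python3 -c "
from h import *
go(447,144,112,16)"
```

```text
go [ 110.4 -233.8    0.3] turn 1.0966 | other -2.045 q6 then 1.6
```

Scaled: -233.8 mm / 800 = -0.2923, 110.4 mm / 800 = 0.138, 1.097 rad / 2 = 0.5485.

Request:
arm_command(plan=[[[0.0125, -0.0263, 0, 0, 0, 0.05, 0.5], [0.025, -0.0525, 0, 0, 0, 0.1, 0.5], [0.04, -0.085, 0, 0, 0, 0.16, 0.5], [0.055, -0.1175, 0, 0, 0, 0.22, 0.5], [0.07, -0.15, 0, 0, 0, 0.28, 0.5], [0.085, -0.1825, 0, 0, 0, 0.34, 0.5], [0.1, -0.215, 0, 0, 0, 0.4, 0.5], [0.115, -0.245, 0, 0, 0, 0.46, 0.5], [0.1275, -0.2713, 0, 0, 0, 0.51, 0.5], [0.138, -0.2923, 0, 0, 0, 0.5485, 0.5], [0.138, -0.2923, 0, 0, 0, 0.5485, 0.5], [0.138, -0.2923, 0, 0, 0, 0.5485, 0.5]]])

```text
time_s: 5.3
ee_pos: [0.4469, 0.1438, 0.1119]
eef_rot: [3.142, 0.001, 0.281]
force: [0.1, -0.0, -1.7]
grip_width: 0.0398
grip_force: 25.0
```

```bash
python3 - <<'E'
from h import *
for n in('scene','top'):
    p,d=cams.camera(n); cv2.imwrite(f'pics/{n}1.png',p)
    print(n)
    z=(ctrl.get_obs()['ee_pos'][2]-.0047+.028 if 1 else 0)-0.0
    m=mask(p,'orange');hsv=cv2.cvtColor(p,cv2.COLOR_BGR2HSV)
    for b,s,c in blobs(m): print(c.round(),s[4])
go(447,144,7.9,16)
E
```

```text
scene
[319. 149.] 346
[ 29. 170.] 360
[313. 187.] 356
[510. 228.] 82
top
[491. 166.] 324
[  7. 182.] 102
[217. 230.] 75
go [ -0.3  -0.6 104.3] turn 0.0006 | other -3.141 q6 then 1.6
```

View pics/scene1.png

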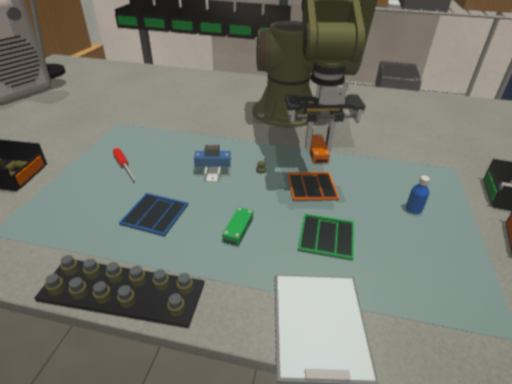

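The orange module is held at (319,149) over its tray, and the green module is now uncovered at (238,226).

Scaled: 104 mm / 800 = 0.13, 103 mm / 800 = 0.1288.

Request:
arm_command(plan=[[[0, -0.0006, 0.0375, 0, 0, 0, 0.5], [0, -0.0006, 0.075, 0, 0, 0, 0.5], [0, -0.0006, 0.1063, 0, 0, 0, 0.5], [0, -0.0006, 0.1188, 0, 0, 0, 0.5], [0, -0.0006, 0.125, 0, 0, 0, 0.5], [0, -0.0006, 0.1288, 0, 0, 0, 0.5], [0, -0.0006, 0.13, 0, 0, 0, 0.5], [0, -0.0006, 0.13, 0, 0, 0, 0.5], [0, -0.0006, 0.13, 0, 0, 0, 0.5]]])

```text
time_s: 6.3
ee_pos: [0.4474, 0.1446, 0.0094]
eef_rot: [3.142, -0.001, 0.279]
force: [-0.5, 0.2, -3.0]
grip_width: 0.0399
grip_force: 25.0
```

Request:
arm_command(plan=[[[0, 0, 0.0013, 0, 0, 0, 0.5], [0, 0, 0.0019, 0, 0, 0, 0.5], [0, 0, 0.0019, 0, 0, 0, 0.5]]])

```text
time_s: 6.6
ee_pos: [0.4472, 0.1445, 0.0077]
eef_rot: [3.142, -0.0, 0.279]
force: [-1.9, -0.5, 4.1]
grip_width: 0.0397
grip_force: 25.0
```

Touched down. Release partially, then rise straight up.

Scaled: -105 mm / 800 = -0.1313, -80 mm / 800 = -0.1.

Request:
arm_command(plan=[[[0, 0, 0.0013, 0, 0, 0, -0.2], [0, 0, 0.0013, 0, 0, 0, -0.3], [0, 0, 0.0013, 0, 0, 0, -0.3], [0, 0, -0.0125, 0, 0, 0, -0.3], [0, 0, -0.05, 0, 0, 0, -0.3], [0, 0, -0.1, 0, 0, 0, -1], [0, 0, -0.1313, 0, 0, 0, -1], [0, 0, -0.1313, 0, 0, 0, -1]]])

```text
time_s: 7.4
ee_pos: [0.4486, 0.1449, 0.1163]
eef_rot: [3.141, -0.006, 0.279]
force: [-0.3, 0.7, -0.3]
grip_width: 0.0817
grip_force: 0.0
```

```bash
python3 - <<'E'
from h import *
p,d=cams.camera('scene');cv2.imwrite('pics/scene2.png',p)
pt,_=cams.camera('top');cv2.imwrite('pics/top2.png',pt)
for n,q in(('scene',p),('top',pt)):
    hsv=cv2.cvtColor(q,cv2.COLOR_BGR2HSV)
    for nm,c,lo,hi,z in(('orangeM','orange',(360,50),(540,240),.031),('greenM','green',(570,-60),(720,60),.028)):
        v,u=np.nonzero(mask(q,c));P=ray(n,np.c_[u,v],z)[:,:2]*1000;k=((P>lo)&(P<hi)).all(1)
        V=hsv[v,u,2][k].astype(int);t=V>np.percentile(V,90)*.75
        print(n,nm,k.sum(),t.sum(),rect(P[k][t]/1000) if t.sum()>5 else'')
go(657,-6,120,-5.5)
E
```

```text
scene orangeM 665 258 [478.9 143.8 113.9 113.  -75.6]
scene greenM 535 445 [661.1  -6.3  98.4  39.3  -6.4]
top orangeM 109 93 [444.7 102.7  99.3  45.3  15.6]
top greenM 544 498 [657.8  -5.8  98.   38.5  -5.7]
go [160.5 202.5  -7.3] turn 0.3749 | other -2.7667 q6 then 1.66
```

Scaled: 203 mm / 800 = 0.2538, 120 mm / 800 = 0.15, 0.383 rad / 2 = 0.1915.

Request:
arm_command(plan=[[[0.0375, 0.0475, 0, 0, 0, 0.035, -1], [0.075, 0.095, 0, 0, 0, 0.07, -1], [0.1125, 0.1425, 0, 0, 0, 0.105, -1], [0.15, 0.1875, 0, 0, 0, 0.14, -1], [0.1813, 0.2288, 0, 0, 0, 0.17, -1], [0.2025, 0.2538, 0.0125, 0, 0, 0.1915, -1], [0.2025, 0.2538, 0.0375, 0, 0, 0.1915, -1], [0.2025, 0.2538, 0.075, 0, 0, 0.1915, -1], [0.2025, 0.2538, 0.075, 0, 0, 0.1915, -1]]])

```text
time_s: 8.4
ee_pos: [0.6558, -0.0061, 0.0467]
eef_rot: [3.141, 0.009, -0.104]
force: [0.6, 0.2, -0.4]
grip_width: 0.0941
grip_force: 0.0
```

```bash
python3 -c "
from h import *
go(659.4,-6,6,-6)"
```

```text
go [ 3.6 -0.5 40.7] turn 0.0002 | other -3.1414 q6 then 1.67
```

Scaled: 35 mm / 800 = 0.0438, 30 mm / 800 = 0.0375.

Request:
arm_command(plan=[[[0.0038, 0, 0.0188, 0, 0, 0, -1], [0.0038, 0, 0.0375, 0, 0, 0, -1], [0.0038, 0, 0.0438, 0, 0, 0, -1], [0.0038, 0, 0.0438, 0, 0, 0, -1], [0.0038, 0, 0.0438, 0, 0, 0, -1]]])

```text
time_s: 8.9
ee_pos: [0.6619, -0.0064, 0.0179]
eef_rot: [-3.142, -0.001, -0.104]
force: [-0.4, 1.3, 0.5]
grip_width: 0.0944
grip_force: 0.0
```

```bash
python3 -c "
from h import *
go(659.4,-6,6,-6)"
```

```text
go [-2.5 -0.1 11.9] turn 0.0006 | other -3.141 q6 then 1.67
```

Scaled: 12 mm / 800 = 0.015, -2.5 mm / 800 = -0.0031.

Request:
arm_command(plan=[[[-0.0031, 0, 0.01, 0, 0, 0, -1], [-0.0031, 0, 0.015, 0, 0, 0, -1], [-0.0031, 0, 0.015, 0, 0, 0, 0.5], [-0.0031, 0, 0.015, 0, 0, 0, 0.5], [-0.0031, 0, 0.015, 0, 0, 0, 0.5], [-0.0031, 0, 0.015, 0, 0, 0, 0.5], [-0.0031, 0, 0.015, 0, 0, 0, 0.5], [-0.0031, 0, 0.015, 0, 0, 0, 0.5], [-0.0031, 0, 0.015, 0, 0, 0, 0.5], [-0.0031, 0, 0.015, 0, 0, 0, 0.5], [-0.0031, 0, 0.015, 0, 0, 0, 0.5]]])

```text
time_s: 10.0
ee_pos: [0.6591, -0.0062, 0.0053]
eef_rot: [3.142, -0.0, -0.104]
force: [0.1, -0.6, -1.3]
grip_width: 0.0397
grip_force: 25.0
```

Scaled: -75 mm / 800 = -0.0938, -50 mm / 800 = -0.0625.

Request:
arm_command(plan=[[[0, 0, -0.0313, 0, 0, 0, 0.5], [0, 0, -0.0625, 0, 0, 0, 0.5], [0, 0, -0.0938, 0, 0, 0, 0.5], [0, 0, -0.0938, 0, 0, 0, 0.5], [0, 0, -0.0938, 0, 0, 0, 0.5]]])

```text
time_s: 10.5
ee_pos: [0.6588, -0.0061, 0.0794]
eef_rot: [-3.142, 0.001, -0.104]
force: [-0.9, -0.0, -3.5]
grip_width: 0.0401
grip_force: 25.0
```

```bash
python3 -c "
from h import *
go(630.5,197.4,8.3,0.6)"
```

```text
go [ -49.3 -199.5   71.1] turn -0.1147 | other 3.0269 q6 then 1.86
```

Scaled: -199.5 mm / 800 = -0.2494, -49.3 mm / 800 = -0.0616, -0.115 rad / 2 = -0.0575.

Request:
arm_command(plan=[[[-0.0088, -0.035, 0, 0, 0, -0.01, 0.5], [-0.0175, -0.0713, 0, 0, 0, -0.02, 0.5], [-0.0263, -0.1075, 0, 0, 0, -0.03, 0.5], [-0.035, -0.1438, 0, 0, 0, -0.04, 0.5], [-0.0438, -0.1788, 0, 0, 0, -0.05, 0.5], [-0.0525, -0.2138, 0, 0, 0, -0.0575, 0.5], [-0.0588, -0.2375, 0, 0, 0, -0.0575, 0.5], [-0.0616, -0.2494, 0, 0, 0, -0.0575, 0.5], [-0.0616, -0.2494, 0, 0, 0, -0.0575, 0.5], [-0.0616, -0.2494, 0.025, 0, 0, -0.0575, 0.5], [-0.0616, -0.2494, 0.05, 0, 0, -0.0575, 0.5], [-0.0616, -0.2494, 0.0625, 0, 0, -0.0575, 0.5]]])

```text
time_s: 11.7
ee_pos: [0.6303, 0.1958, 0.0282]
eef_rot: [3.141, 0.002, 0.009]
force: [0.3, -0.2, -2.5]
grip_width: 0.0396
grip_force: 25.0
```

Scaled: 12 mm / 800 = 0.015, 10 mm / 800 = 0.0125.

Request:
arm_command(plan=[[[0, 0, 0.0075, 0, 0, 0, 0.5], [0, 0, 0.0125, 0, 0, 0, 0.5], [0, 0, 0.015, 0, 0, 0, 0.5], [0, 0, 0.015, 0, 0, 0, 0.5], [0, 0, 0.015, 0, 0, 0, 0.5]]])

```text
time_s: 12.2
ee_pos: [0.6311, 0.1974, 0.0189]
eef_rot: [-3.141, -0.001, 0.011]
force: [0.5, 0.1, -2.5]
grip_width: 0.0396
grip_force: 25.0
```

```bash
python3 -c "
from h import *
go(630.5,197.4,8.3,0.6)"
```

```text
go [-0.6  0.  10.6] turn 0.0003 | other -3.1413 q6 then 1.86
```

Scaled: 10.6 mm / 800 = 0.0133, 10 mm / 800 = 0.0125.

Request:
arm_command(plan=[[[-0.0008, 0, 0.0063, 0, 0, 0, 0.5], [-0.0008, 0, 0.0113, 0, 0, 0, 0.5], [-0.0008, 0, 0.0125, 0, 0, 0, 0.5], [-0.0008, 0, 0.0133, 0, 0, 0, 0.5], [-0.0008, 0, 0.0133, 0, 0, 0, 0.5], [-0.0008, 0, 0.0133, 0, 0, 0, 0.5]]])

```text
time_s: 12.8
ee_pos: [0.6302, 0.1974, 0.0082]
eef_rot: [3.142, 0.0, 0.011]
force: [-5.2, -1.3, 6.4]
grip_width: 0.0401
grip_force: 25.0
```

Scaled: -150 mm / 800 = -0.1875, -130 mm / 800 = -0.1625.

Request:
arm_command(plan=[[[0, 0, 0, 0, 0, 0, -0.2], [0, 0, 0, 0, 0, 0, -0.3], [0, 0, 0, 0, 0, 0, -0.3], [0, 0, -0.0125, 0, 0, 0, -0.3], [0, 0, -0.05, 0, 0, 0, -0.3], [0, 0, -0.1, 0, 0, 0, -1], [0, 0, -0.1625, 0, 0, 0, -1], [0, 0, -0.1875, 0, 0, 0, -1], [0, 0, -0.1875, 0, 0, 0, -1]]])

```text
time_s: 13.7
ee_pos: [0.6316, 0.1977, 0.1624]
eef_rot: [-3.14, -0.007, 0.011]
force: [0.3, -0.2, -0.6]
grip_width: 0.0899
grip_force: 0.0
```

```bash
cat > meas.py <<'E'
from h import *
def top_rects(tag,items):
    for n in('scene','top'):
        q,_=cams.camera(n);cv2.imwrite(f'pics/{n}{tag}.png',q);hsv=cv2.cvtColor(q,cv2.COLOR_BGR2HSV)
        for c,x,y,z,r in items:
            v,u=np.nonzero(mask(q,c));P=ray(n,np.c_[u,v],z/1000)[:,:2]*1000;k=np.hypot(*(P-(x,y)).T)<r
            if k.sum()<20: continue
            V=hsv[v,u,2][k].astype(int);t=V>np.percentile(V,90)*.75
            print(n,c,k.sum(),t.sum(),rect(P[k][t]/1000))
E
python3 - <<'E'
from meas import *
top_rects(3,[('orange',447.5,144,31,55),('green',630,197,31,55),('blue',440,-139,56,65)])
for n in('scene','top'):
    p=cv2.imread(f'pics/{n}3.png');d=cams.camera(n)[1]
    m=cv2.inRange(cv2.cvtColor(p,cv2.COLOR_BGR2HSV),(0,0,0),(179,255,70))
    W=cloud(n,d);k=(m>0)&(abs(W[...,0]-.44)<.05)&(abs(W[...,1]+.139)<.05)&(W[...,2]>.068)
    print(n,'block',k.sum(),rect(W[k][:,:2]),W[k].mean(0).round(4))
go(440,-139,150,-75.7)
E
python3 -c "
import cv2,numpy as np
a=cv2.imread('pics/top3.png')[100:260,140:370];b=cv2.imread('pics/scene3.png')[135:270,110:360]
r=lambda i:cv2.resize(i,(780,int(780*i.shape[0]/i.shape[1])),interpolation=cv2.INTER_CUBIC)
cv2.imwrite('pics/c3.png',r(a))"
```

```text
scene orange 365 148 [455.1 168.2  86.7  52.4   5.8]
scene green 598 217 [636.4 216.7 101.2  68.8  -8.3]
top orange 142 88 [452.3 125.3 102.2  10.9  15.3]
top green 196 79 [666.6 183.7  36.1  27.   17.4]
top blue 471 404 [ 440.1 -138.9   98.9   39.   -75.7]
scene block 0 [0. 0. 0. 0. 0.] [nan nan nan]
top block 115 [ 439.5 -138.7   39.1   23.4  -76. ] [ 0.4381 -0.1374  0.0792]
go [-193.2  334.1    6. ] turn 1.332 | other -1.8096 q6 then 2.59<stdin>:7: RuntimeWarning: Mean of empty slice.
  ret = um.true_divide(
```

View pics/c3.png

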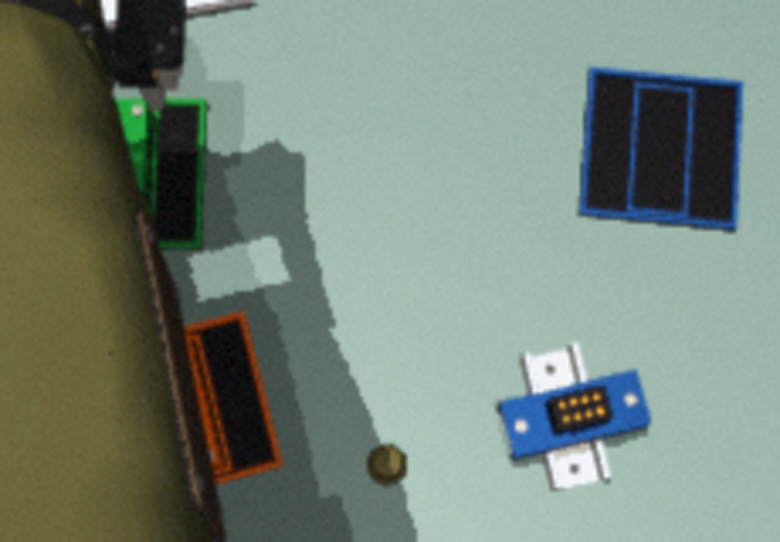

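The green module lies in its tray, partly hidden by the arm. The blue channel is at (575,415) in the crop, with a clear way to it. Moving to it next.

Scaled: 334 mm / 800 = 0.4175, 308 mm / 800 = 0.385, -1.81 rad / 2 = -0.905.

Request:
arm_command(plan=[[[-0.02, 0.035, 0, 0, 0, -0.075, -1], [-0.04, 0.07, 0, 0, 0, -0.15, -1], [-0.06, 0.105, 0, 0, 0, -0.225, -1], [-0.08, 0.14, 0, 0, 0, -0.3, -1], [-0.1, 0.175, 0, 0, 0, -0.375, -1], [-0.12, 0.21, 0, 0, 0, -0.45, -1], [-0.14, 0.245, 0, 0, 0, -0.525, -1], [-0.16, 0.28, 0, 0, 0, -0.6, -1], [-0.18, 0.315, 0, 0, 0, -0.675, -1], [-0.2, 0.35, 0, 0, 0, -0.75, -1], [-0.22, 0.385, 0, 0, 0, -0.825, -1], [-0.2394, 0.4175, 0, 0, 0, -0.905, -1]]])

```text
time_s: 15.1
ee_pos: [0.441, -0.1396, 0.1566]
eef_rot: [-3.14, -0.001, 1.817]
force: [0.6, 0.4, 0.3]
grip_width: 0.0942
grip_force: 0.0
```

Scaled: 40 mm / 800 = 0.05, 20 mm / 800 = 0.025.

Request:
arm_command(plan=[[[0, 0, 0.0125, 0, 0, 0, -0.2], [0, 0, 0.025, 0, 0, 0, -0.2], [0, 0, 0.05, 0, 0, 0, -0.2], [0, 0, 0.05, 0, 0, 0, -0.2], [0, 0, 0.05, 0, 0, 0, -0.2]]])

```text
time_s: 15.6
ee_pos: [0.4424, -0.138, 0.1172]
eef_rot: [-3.14, -0.001, 1.81]
force: [-0.9, 0.8, -0.0]
grip_width: 0.0586
grip_force: 0.0
```

```bash
python3 -c "
from h import *
go(441.2,-139,60,-75.7)"
```

```text
go [-0.7 -1.4 57.2] turn -0.0101 | other 3.1315 q6 then -0.55
```

Scaled: 57 mm / 800 = 0.0713, -1.4 mm / 800 = -0.0018, -0.01 rad / 2 = -0.005.

Request:
arm_command(plan=[[[-0.0009, -0.0018, 0.0375, 0, 0, -0.005, -0.2], [-0.0009, -0.0018, 0.0625, 0, 0, -0.005, -0.2], [-0.0009, -0.0018, 0.0713, 0, 0, -0.005, -0.2], [-0.0009, -0.0018, 0.0713, 0, 0, -0.005, -0.2], [-0.0009, -0.0018, 0.0713, 0, 0, -0.005, -0.2]]])

```text
time_s: 16.1
ee_pos: [0.4418, -0.1398, 0.0617]
eef_rot: [3.141, 0.001, 1.821]
force: [0.3, 0.5, 0.2]
grip_width: 0.056
grip_force: 0.0
```

Request:
arm_command(plan=[[[0, 0, 0, 0, 0, 0, 0.9], [0, 0, 0, 0, 0, 0, 0.9], [0, 0, 0, 0, 0, 0, 0.9], [0, 0, 0, 0, 0, 0, 0.9], [0, 0, 0, 0, 0, 0, 0.9], [0, 0, 0, 0, 0, 0, 0.9], [0, 0, 0, 0, 0, 0, 0.9]]])

```text
time_s: 16.8
ee_pos: [0.4412, -0.1397, 0.0608]
eef_rot: [3.141, 0.0, 1.821]
force: [-1.1, 0.8, 2.2]
grip_width: 0.0234
grip_force: 25.0
```

Scaled: -55 mm / 800 = -0.0688, -30 mm / 800 = -0.0375.

Request:
arm_command(plan=[[[0, 0, -0.01, 0, 0, 0, 0.9], [0, 0, -0.0375, 0, 0, 0, 0.9], [0, 0, -0.0688, 0, 0, 0, 0.9], [0, 0, -0.0688, 0, 0, 0, 0.9], [0, 0, -0.0688, 0, 0, 0, 0.9]]])

```text
time_s: 17.3
ee_pos: [0.4411, -0.1397, 0.1155]
eef_rot: [3.141, 0.0, 1.821]
force: [-0.2, 0.1, -0.7]
grip_width: 0.024
grip_force: 25.0
```

```bash
python3 -c "
from h import *
top_z=0
go(650,-20,115,-5)
from meas import *
"
```

```text
go [ 64.2 232.1   0.5] turn -1.2335 | other 1.9081 q6 then -1.51
```

Scaled: 232 mm / 800 = 0.29, 216 mm / 800 = 0.27, -1.233 rad / 2 = -0.6165.

Request:
arm_command(plan=[[[0.005, 0.0175, 0, 0, 0, -0.04, 0.9], [0.0125, 0.0438, 0, 0, 0, -0.095, 0.9], [0.02, 0.0725, 0, 0, 0, -0.155, 0.9], [0.0275, 0.1013, 0, 0, 0, -0.215, 0.9], [0.0363, 0.13, 0, 0, 0, -0.275, 0.9], [0.0438, 0.1588, 0, 0, 0, -0.335, 0.9], [0.0525, 0.1875, 0, 0, 0, -0.4, 0.9], [0.06, 0.2163, 0, 0, 0, -0.46, 0.9], [0.0675, 0.245, 0, 0, 0, -0.52, 0.9], [0.075, 0.27, 0, 0, 0, -0.575, 0.9], [0.08, 0.29, 0, 0, 0, -0.6165, 0.9], [0.08, 0.29, 0, 0, 0, -0.6165, 0.9]]])

```text
time_s: 18.5
ee_pos: [0.6503, -0.0193, 0.1134]
eef_rot: [3.141, -0.002, 3.057]
force: [-0.4, 0.4, -1.2]
grip_width: 0.0237
grip_force: 25.0
```

Scaled: 79 mm / 800 = 0.0988, 78 mm / 800 = 0.0975.

Request:
arm_command(plan=[[[0, 0, 0.025, 0, 0, 0, 0.9], [0, 0, 0.0563, 0, 0, 0, 0.9], [0, 0, 0.0813, 0, 0, 0, 0.9], [0, 0, 0.0938, 0, 0, 0, 0.9], [0, 0, 0.0975, 0, 0, 0, 0.9], [0, 0, 0.0988, 0, 0, 0, 0.9], [0, 0, 0.0988, 0, 0, 0, 0.9], [0, 0, 0.0988, 0, 0, 0, 0.9]]])

```text
time_s: 19.3
ee_pos: [0.6505, -0.0203, 0.0376]
eef_rot: [-3.142, 0.001, 3.054]
force: [0.6, 0.7, -1.3]
grip_width: 0.0237
grip_force: 25.0
```

Contact expected at about 32.8, so lower gently to there, then release.

Scaled: 4.7 mm / 800 = 0.0059, 4 mm / 800 = 0.005.

Request:
arm_command(plan=[[[0, 0, 0.0025, 0, 0, 0, 0.9], [0, 0, 0.005, 0, 0, 0, 0.9], [0, 0, 0.0059, 0, 0, 0, 0.9], [0, 0, 0.0059, 0, 0, 0, 0.9], [0, 0, 0.0059, 0, 0, 0, 0.9]]])

```text
time_s: 19.8
ee_pos: [0.6503, -0.0203, 0.0328]
eef_rot: [-3.142, 0.001, 3.054]
force: [-3.6, -0.4, 7.1]
grip_width: 0.0238
grip_force: 25.0
```

Scaled: -90 mm / 800 = -0.1125, -50 mm / 800 = -0.0625.

Request:
arm_command(plan=[[[0, 0, 0, 0, 0, 0, 0.2], [0, 0, 0, 0, 0, 0, -0.1], [0, 0, 0, 0, 0, 0, -0.1], [0, 0, -0.0125, 0, 0, 0, -0.1], [0, 0, -0.0625, 0, 0, 0, -0.1], [0, 0, -0.1125, 0, 0, 0, -1], [0, 0, -0.1125, 0, 0, 0, -1]]])

```text
time_s: 20.5
ee_pos: [0.6525, -0.0204, 0.1289]
eef_rot: [3.142, 0.01, 3.054]
force: [0.8, 0.2, -0.1]
grip_width: 0.0645
grip_force: 0.0
```

```bash
cat > alu.py <<'E'
from meas import *
def alu(n,q,x,y,z,r=70,lo=150):
    hsv=cv2.cvtColor(q,cv2.COLOR_BGR2HSV);m=cv2.inRange(hsv,(0,0,lo),(179,35,255))
    v,u=np.nonzero(m);P=ray(n,np.c_[u,v],z/1000)[:,:2]*1000;k=np.hypot(*(P-(x,y)).T)<r
    print(n,'alu z',z,k.sum(),rect(P[k]/1000) if k.sum()>10 else '')
E
python3 - <<'E'
from alu import *
top_rects(4,[('blue',650,-20,28,60),('orange',447.5,144,31,55),('green',630,197,31,55)])
for n in('top','scene'):
    q=cv2.imread(f'pics/{n}4.png')
    for z in(0,28): alu(n,q,440,-139,z)
a=cv2.imread('pics/top4.png')[100:260,140:370];b=cv2.imread('pics/scene4.png')[140:265,110:360]
r=lambda i:cv2.resize(i,(780,int(780*i.shape[0]/i.shape[1])),interpolation=cv2.INTER_CUBIC)
cv2.imwrite('pics/c4.png',r(a))
E
```

```text
scene blue 139 128 [652.8 -19.8  96.3  38.4  -4.8]
scene orange 434 324 [445.5 154.3  98.8  83.1  33.8]
scene green 611 507 [629.9 208.4 100.   86.8  19.3]
top orange 155 112 [460.6 172.8  83.7  28.2 -20.2]
top green 726 542 [630.8 214.4 100.8  73.7  -1.7]
top alu z 0 651 [ 440.6 -177.1  134.3   60.8   -1.2]
top alu z 28 733 [ 439.6 -174.5  135.7   64.    -1.2]
scene alu z 0 358 [ 447.4 -178.1  131.3   59.    10.4]
scene alu z 28 427 [ 451.6 -175.6  130.9   62.8   23. ]
```

View pics/c4.png

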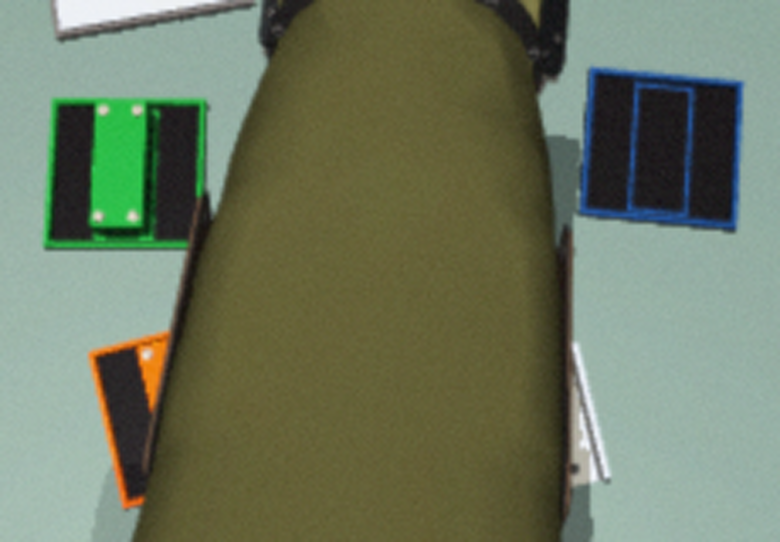

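The green module sits on its outline at (120,165); the small offset is parallax from its height. The orange module is partly hidden, and the aluminium channel is mostly under the arm at (590,430). I'll measure the channel from the first top view and the current scene view.

```bash
python3 - <<'E'
from alu import *
for n,f in(('top','top0'),('top','top3'),('scene','scene4')):
    q=cv2.imread(f'pics/{f}.png');hsv=cv2.cvtColor(q,cv2.COLOR_BGR2HSV)
    for S,V in((40,190),(30,160),(25,200)):
        m=cv2.inRange(hsv,(0,0,V),(179,S,255))
        for z in(4,28):
            v,u=np.nonzero(m);P=ray(n,np.c_[u,v],z/1000)[:,:2]*1000;k=np.hypot(*(P-(440,-139)).T)<62
            print(f,S,V,z,k.sum(),rect(P[k]/1000))
q=cv2.imread('pics/scene4.png')[135:200,170:270];cv2.imwrite('pics/c4b.png',cv2.resize(q,None,fx=7,fy=7,interpolation=cv2.INTER_CUBIC))
E
```

```text
top0 40 190 4 238 [ 442.6 -133.3  100.6   55.7   12.2]
top0 40 190 28 238 [ 439.5 -130.    98.    54.3   12.2]
top0 30 160 4 307 [ 445.  -146.1  109.3   82.2   -8.7]
top0 30 160 28 307 [ 441.8 -142.4  106.5   80.2   -8.7]
top0 25 200 4 216 [ 444.2 -140.5  100.    39.1   12.7]
top0 25 200 28 216 [ 441.1 -136.9   97.5   38.1   12.7]
top3 40 190 4 717 [ 437.8 -134.8  120.5  114.4    8.3]
top3 40 190 28 693 [ 437.1 -133.1  122.7  109.4   23.3]
top3 30 160 4 423 [ 438.9 -140.2  122.    97.3  -16.7]
top3 30 160 28 421 [ 440.3 -136.1  121.    94.3  -12.3]
top3 25 200 4 307 [ 445.6 -146.1  108.    82.2   -8.7]
top3 25 200 28 307 [ 442.4 -142.5  105.3   80.2   -8.7]
scene4 40 190 4 5 [ 438.3 -163.    30.6    1.2   12.8]
scene4 40 190 28 5 [ 471.4 -149.9   29.4    1.1   12.8]
scene4 30 160 4 67 [ 426.7 -161.9   72.8   18.8   13. ]
scene4 30 160 28 83 [ 444.4 -152.5  102.2   18.1   13. ]
scene4 25 200 4 0 [0. 0. 0. 0. 0.]
scene4 25 200 28 0 [0. 0. 0. 0. 0.]
```

View pics/c4b.png

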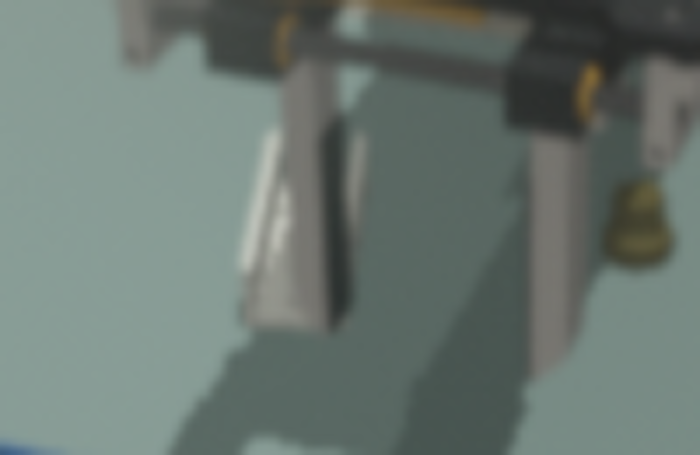

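Scaled: 160 mm / 800 = 0.2, 120 mm / 800 = 0.15.

Request:
arm_command(plan=[[[0, 0.05, -0.0063, 0, 0, 0, -1], [0, 0.1, -0.0063, 0, 0, 0, -1], [0, 0.15, -0.0063, 0, 0, 0, -1], [0, 0.2, -0.0063, 0, 0, 0, -1], [0, 0.2, -0.0063, 0, 0, 0, -1], [0, 0.2, -0.0063, 0, 0, 0, -1]]])

```text
time_s: 21.2
ee_pos: [0.6635, 0.1397, 0.1255]
eef_rot: [-3.141, -0.002, 3.055]
force: [0.6, -0.0, 0.1]
grip_width: 0.094
grip_force: 0.0
```

```bash
python3 - <<'E'
from alu import *
top_rects(5,[('blue',650,-20,28,60)])
for n in('top','scene'):
    q=cv2.imread(f'pics/{n}5.png');hsv=cv2.cvtColor(q,cv2.COLOR_BGR2HSV)
    for S,V in((25,200),(25,180),(30,210)):
        m=cv2.inRange(hsv,(0,0,V),(179,S,255))
        for z in(28,):
            v,u=np.nonzero(m);P=ray(n,np.c_[u,v],z/1000)[:,:2]*1000;k=np.hypot(*(P-(440,-139)).T)<62
            print(n,S,V,z,k.sum(),rect(P[k]/1000))
a=cv2.imread('pics/top5.png')[190:250,280:340];b=cv2.imread('pics/scene5.png')[145:195,185:245]
r=lambda i:cv2.resize(i,(390,390),interpolation=cv2.INTER_CUBIC)
cv2.imwrite('pics/c5.png',np.hstack([r(a),r(b)]))
go(442.5,-137,100,12.7)
E
```

```text
scene blue 246 229 [652.7 -18.2  96.2  37.4  -6. ]
top blue 384 325 [649.5 -19.9  99.2  39.7  -5.6]
top 25 200 28 578 [ 442.  -137.7  101.    41.1   12.7]
top 25 180 28 619 [ 441.9 -137.3  102.    42.    12.7]
top 30 210 28 554 [ 442.  -137.5  101.    40.5   12.4]
scene 25 200 28 122 [ 465.  -128.1   69.6   25.6   12.3]
scene 25 180 28 192 [ 450.4 -136.2  101.7   40.1   12.1]
scene 30 210 28 57 [ 470.  -126.9   59.2   20.1   12.2]
go [ 196.2 -293.6   26.1] turn -0.3102 | other 2.8314 q6 then -2.09
```

View pics/c5.png

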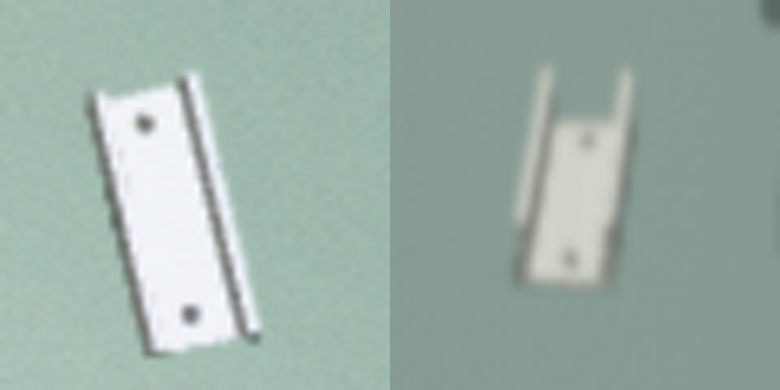

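The aluminium channel is clear in both views, open side up, at about (443,-137.5) mm with yaw 12.6°.

Scaled: -294 mm / 800 = -0.3675, -264 mm / 800 = -0.33, -0.31 rad / 2 = -0.155.

Request:
arm_command(plan=[[[0.0275, -0.0413, 0, 0, 0, -0.0175, -1], [0.055, -0.0825, 0, 0, 0, -0.035, -1], [0.0825, -0.1238, 0, 0, 0, -0.0525, -1], [0.11, -0.165, 0, 0, 0, -0.07, -1], [0.1375, -0.2063, 0, 0, 0, -0.0875, -1], [0.165, -0.2475, 0, 0, 0, -0.105, -1], [0.1925, -0.2888, 0, 0, 0, -0.1225, -1], [0.22, -0.33, 0, 0, 0, -0.14, -1], [0.2444, -0.3675, 0, 0, 0, -0.155, -1], [0.2444, -0.3675, 0.025, 0, 0, -0.155, -1], [0.2444, -0.3675, 0.0625, 0, 0, -0.155, -1], [0.2444, -0.3675, 0.0875, 0, 0, -0.155, -1]]])

```text
time_s: 22.5
ee_pos: [0.4424, -0.1376, 0.0556]
eef_rot: [3.141, -0.001, -2.922]
force: [0.3, 0.0, 0.4]
grip_width: 0.094
grip_force: 0.0
```

Scaled: 10 mm / 800 = 0.0125, 5 mm / 800 = 0.0063.

Request:
arm_command(plan=[[[0, 0, 0.0063, 0, 0, 0, -1], [0, 0, 0.0125, 0, 0, 0, -1], [0, 0, 0.0125, 0, 0, 0, -1]]])

```text
time_s: 22.8
ee_pos: [0.4436, -0.137, 0.0473]
eef_rot: [-3.141, 0.0, -2.92]
force: [-0.8, -0.9, 1.1]
grip_width: 0.0942
grip_force: 0.0
```

```bash
python3 -c "
from h import *
go(443,-137.5,5,12.6)"
```

```text
go [ 0.7 -0.4 42.3] turn 0.0018 | other -3.1398 q6 then 4.19
```

Scaled: 42 mm / 800 = 0.0525, 41 mm / 800 = 0.0513.

Request:
arm_command(plan=[[[0.0006, -0.0005, 0.025, 0, 0, 0, -1], [0.0006, -0.0005, 0.0438, 0, 0, 0, -0.5], [0.0006, -0.0005, 0.0513, 0, 0, 0, -0.3], [0.0006, -0.0005, 0.0525, 0, 0, 0, -0.3], [0.0006, -0.0005, 0.0525, 0, 0, 0, 0.0], [0.0006, -0.0005, 0.0525, 0, 0, 0, 0.4], [0.0006, -0.0005, 0.0525, 0, 0, 0, 0.4], [0.0006, -0.0005, 0.0525, 0, 0, 0, 0.4], [0.0006, -0.0005, 0.0525, 0, 0, 0, 0.4], [0.0006, -0.0005, 0.0525, 0, 0, 0, 0.4]]], squeeze=15)

```text
time_s: 23.8
ee_pos: [0.4434, -0.1372, 0.0053]
eef_rot: [-3.141, 0.0, -2.919]
force: [-1.8, 0.6, 6.7]
grip_width: 0.0403
grip_force: 15.0
```

Request:
arm_command(plan=[[[0, 0, -0.0188, 0, 0, 0, 0.4], [0, 0, -0.0563, 0, 0, 0, 0.4], [0, 0, -0.0938, 0, 0, 0, 0.4], [0, 0, -0.0938, 0, 0, 0, 0.4], [0, 0, -0.0938, 0, 0, 0, 0.4]]])

```text
time_s: 24.3
ee_pos: [0.4432, -0.1371, 0.0798]
eef_rot: [-3.141, 0.0, -2.919]
force: [-0.2, 0.9, -1.4]
grip_width: 0.0397
grip_force: 15.0
```

```bash
python3 -c "
from h import *
go(656,-218,80,-5.1)"
```

```text
go [-189.8 -125.8   -0.2] turn 0.3112 | other -2.8304 q6 then 4.48
```

Scaled: -190 mm / 800 = -0.2375, -180 mm / 800 = -0.225, 0.311 rad / 2 = 0.1555.

Request:
arm_command(plan=[[[-0.015, -0.01, 0, 0, 0, 0.01, 0.4], [-0.0425, -0.0288, 0, 0, 0, 0.03, 0.4], [-0.075, -0.05, 0, 0, 0, 0.05, 0.4], [-0.1075, -0.0713, 0, 0, 0, 0.07, 0.4], [-0.14, -0.0925, 0, 0, 0, 0.095, 0.4], [-0.1725, -0.115, 0, 0, 0, 0.115, 0.4], [-0.2, -0.1325, 0, 0, 0, 0.135, 0.4], [-0.225, -0.1488, 0, 0, 0, 0.15, 0.4], [-0.2375, -0.1575, 0, 0, 0, 0.1555, 0.4], [-0.2375, -0.1575, 0.0188, 0, 0, 0.1555, 0.4], [-0.2375, -0.1575, 0.05, 0, 0, 0.1555, 0.4], [-0.2375, -0.1575, 0.0625, 0, 0, 0.1555, 0.4]]])

```text
time_s: 25.5
ee_pos: [0.6539, -0.2172, 0.0251]
eef_rot: [3.14, -0.006, 3.053]
force: [0.3, 0.5, -2.3]
grip_width: 0.04
grip_force: 15.0
```

Scaled: 4 mm / 800 = 0.005.

Request:
arm_command(plan=[[[0, 0, 0.005, 0, 0, 0, 0.4], [0, 0, 0.005, 0, 0, 0, 0.4], [0, 0, 0.005, 0, 0, 0, 0.4]]])

```text
time_s: 25.8
ee_pos: [0.6566, -0.2183, 0.0268]
eef_rot: [-3.141, 0.001, 3.053]
force: [-0.1, -0.1, -1.3]
grip_width: 0.0402
grip_force: 15.0
```

```bash
python3 -c "
from h import *
go(656.2,-218,8.3,-5.1)"
```

```text
go [ 0.4  0.2 18.5] turn 0.0003 | other -3.1413 q6 then -1.8
```

Scaled: 18.4 mm / 800 = 0.023, 17 mm / 800 = 0.0213.

Request:
arm_command(plan=[[[0.0005, 0.0003, 0.01, 0, 0, 0, 0.4], [0.0005, 0.0003, 0.0175, 0, 0, 0, 0.4], [0.0005, 0.0003, 0.0213, 0, 0, 0, 0.4], [0.0005, 0.0003, 0.023, 0, 0, 0, 0.4], [0.0005, 0.0003, 0.023, 0, 0, 0, 0.4], [0.0005, 0.0003, 0.023, 0, 0, 0, 0.4]]])

```text
time_s: 26.4
ee_pos: [0.656, -0.2179, 0.0082]
eef_rot: [3.142, 0.0, 3.053]
force: [-3.0, 1.0, 6.2]
grip_width: 0.0397
grip_force: 15.0
```

Scaled: 180 mm / 800 = 0.225, 145 mm / 800 = 0.1813.

Request:
arm_command(plan=[[[0, 0, 0, 0, 0, 0, 0.0], [0, 0, 0, 0, 0, 0, -0.3], [0, 0, 0, 0, 0, 0, -0.3], [0, 0, -0.0125, 0, 0, 0, -0.3], [0, 0, -0.05, 0, 0, 0, -0.3], [0, 0, -0.1, 0, 0, 0, -0.3], [0, 0, -0.1375, 0, 0, 0, -0.3], [-0.0375, 0.0313, -0.1375, 0, 0, 0, -0.3], [-0.0375, 0.0813, -0.1375, 0, 0, 0, -0.3], [-0.0375, 0.1313, -0.1375, 0, 0, 0, -0.3], [-0.0375, 0.1813, -0.1375, 0, 0, 0, -0.3], [-0.0375, 0.225, -0.1375, 0, 0, 0, -0.3]]])

```text
time_s: 27.6
ee_pos: [0.7018, -0.0393, 0.1184]
eef_rot: [3.142, 0.001, 3.053]
force: [-0.1, -0.2, -0.1]
grip_width: 0.0607
grip_force: 0.0
```

```bash
python3 - <<'E'
from alu import *
T={'green':((630,197),.6),'orange':((447.5,144),16),'blue':((656,-218),-5)}
for n in('top','scene'):
    q,_=cams.camera(n);cv2.imwrite(f'pics/{n}6.png',q)
    hsv=cv2.cvtColor(q,cv2.COLOR_BGR2HSV);m=cv2.inRange(hsv,(0,0,150),(179,60,255))
    v,u=np.nonzero(m);P=ray(n,np.c_[u,v],.031)[:,:2]*1000
    a=np.radians(-5);R=np.array([[np.cos(a),-np.sin(a)],[np.sin(a),np.cos(a)]])
    k=(abs((P-(656,-218))@R)<(57,30)).all(1)
    print(n,'alu',k.sum(),rect(P[k]/1000)); print(outline(n,q,'blue',*T['blue']))
a=cv2.imread('pics/top6.png')[100:260,140:370]
cv2.imwrite('pics/c6.png',cv2.resize(a,(780,543),interpolation=cv2.INTER_CUBIC))
go(650.3,-20.3,33,-5)
E
```

```text
top alu 582 [ 656.1 -218.4  113.9   57.4   -4.8]
[ 649.3 -198.6  113.6   40.4   18.4]
scene alu 396 [ 655.3 -219.9  113.4   59.5   -6.7]
[ 709.  -222.7   58.9    2.5   83.2]
go [53.  12.1 85.4] turn 0.0029 | other -3.1387 q6 then -1.51
```

View pics/c6.png

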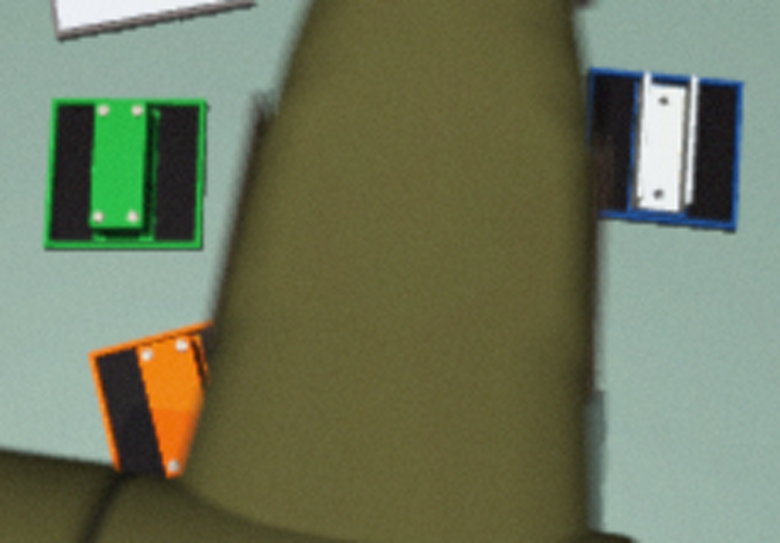

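The aluminium channel lies on the blue tray's outline at (663,140), and the green and orange modules are seated. Now the blue channel.

Scaled: 53 mm / 800 = 0.0663, 40 mm / 800 = 0.05.

Request:
arm_command(plan=[[[0.0313, 0.0075, 0, 0, 0, 0, -0.2], [0.0663, 0.015, 0, 0, 0, 0, -0.2], [0.0663, 0.015, 0, 0, 0, 0, -0.2], [0.0663, 0.015, 0.0313, 0, 0, 0, -0.2], [0.0663, 0.015, 0.05, 0, 0, 0, -0.2], [0.0663, 0.015, 0.05, 0, 0, 0, -0.2], [0.0663, 0.015, 0.05, 0, 0, 0, -0.2]]])

```text
time_s: 28.4
ee_pos: [0.6503, -0.025, 0.0778]
eef_rot: [-3.142, -0.0, 3.052]
force: [0.5, 0.3, 1.1]
grip_width: 0.0565
grip_force: 0.0
```

```bash
python3 -c "
from h import *
go(650.3,-20.3,33,-5)"
```

```text
go [ 0.5  4.7 44.8] turn -0.0019 | other 3.1397 q6 then -1.51
```

Scaled: 44.6 mm / 800 = 0.0558, 4.7 mm / 800 = 0.0059.

Request:
arm_command(plan=[[[0.0006, 0.0059, 0.0125, 0, 0, 0, -0.2], [0.0006, 0.0059, 0.0313, 0, 0, 0, -0.2], [0.0006, 0.0059, 0.05, 0, 0, 0, -0.2], [0.0006, 0.0059, 0.0558, 0, 0, 0, -0.2], [0.0006, 0.0059, 0.0558, 0, 0, 0, -0.2], [0.0006, 0.0059, 0.0558, 0, 0, 0, 0.9], [0.0006, 0.0059, 0.0558, 0, 0, 0, 0.9], [0.0006, 0.0059, 0.0558, 0, 0, 0, 0.9], [0.0006, 0.0059, 0.0558, 0, 0, 0, 0.9], [0.0006, 0.0059, 0.0558, 0, 0, 0, 0.9], [0.0006, 0.0059, 0.0558, 0, 0, 0, 0.9], [0.0006, 0.0059, 0.0558, 0, 0, 0, 0.9]]], squeeze=25)

```text
time_s: 29.6
ee_pos: [0.6501, -0.02, 0.0333]
eef_rot: [-3.142, 0.0, 3.053]
force: [-0.9, 1.0, 2.0]
grip_width: 0.0239
grip_force: 25.0
```

Request:
arm_command(plan=[[[0, 0, -0.0188, 0, 0, 0, 0.9], [0, 0, -0.0563, 0, 0, 0, 0.9], [0, 0, -0.0875, 0, 0, 0, 0.9], [0, 0, -0.0875, 0, 0, 0, 0.9], [0, 0, -0.0875, 0, 0, 0, 0.9]]])

```text
time_s: 30.1
ee_pos: [0.6499, -0.0199, 0.1031]
eef_rot: [3.142, 0.0, 3.053]
force: [0.6, 0.1, -0.9]
grip_width: 0.024
grip_force: 25.0
```

```bash
python3 -c "
from h import *
go(657.3,-206,103,-5.1)"
```

```text
go [-2.390e+01 -1.847e+02  1.000e-01] turn 0.0002 | other -3.1414 q6 then -1.79
```

Scaled: -185 mm / 800 = -0.2313, -172 mm / 800 = -0.215.

Request:
arm_command(plan=[[[-0.0025, -0.015, 0, 0, 0, 0, 0.9], [-0.0063, -0.0475, 0, 0, 0, 0, 0.9], [-0.01, -0.0825, 0, 0, 0, 0, 0.9], [-0.015, -0.1175, 0, 0, 0, 0, 0.9], [-0.02, -0.1525, 0, 0, 0, 0, 0.9], [-0.0238, -0.1875, 0, 0, 0, 0, 0.9], [-0.0275, -0.215, 0, 0, 0, 0, 0.9], [-0.03, -0.2313, 0, 0, 0, 0, 0.9], [-0.03, -0.2313, 0, 0, 0, 0, 0.9], [-0.03, -0.2313, 0, 0, 0, 0, 0.9], [-0.03, -0.2313, 0, 0, 0, 0, 0.9]]])

```text
time_s: 31.2
ee_pos: [0.6575, -0.2052, 0.1027]
eef_rot: [3.141, -0.0, 3.054]
force: [-0.7, -0.4, -0.8]
grip_width: 0.0243
grip_force: 25.0
```

```bash
python3 - <<'E'
from h import *
q,_=cams.camera('scene');cv2.imwrite('pics/scene7.png',q)
t,_=cams.camera('top');cv2.imwrite('pics/top7.png',t)
a=cv2.resize(q[150:270,95:255],(800,600),interpolation=cv2.INTER_CUBIC);cv2.imwrite('pics/c7.png',a)
go(657.3,-206,40.3,-5.1)
E
```

```text
go [ 0.3 -0.7 62.7] turn 0.0014 | other -3.1402 q6 then -1.79
```

View pics/c7.png

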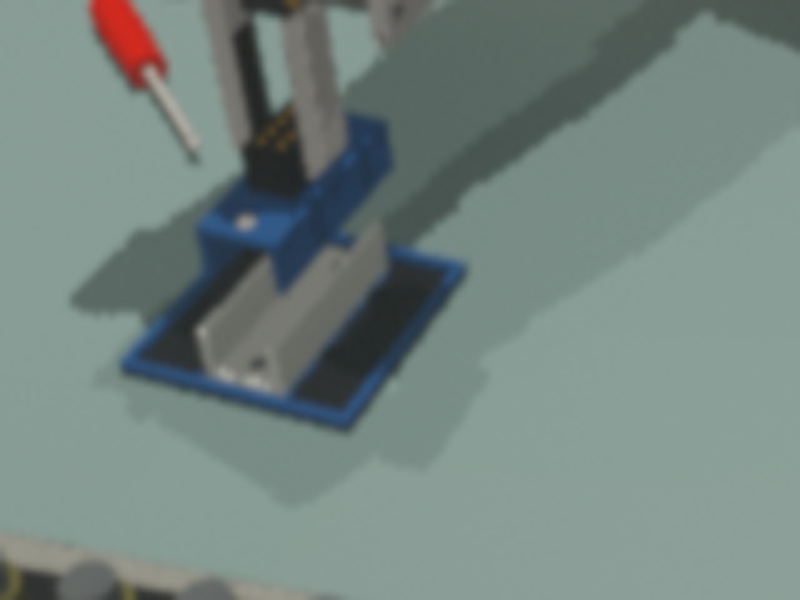

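The blue channel hangs level over the aluminium channel, parallel to it and shifted sideways. Lowering.

Request:
arm_command(plan=[[[0.0003, -0.0008, 0.015, 0, 0, 0, 0.9], [0.0003, -0.0008, 0.03, 0, 0, 0, 0.9], [0.0003, -0.0008, 0.0425, 0, 0, 0, 0.9], [0.0003, -0.0008, 0.0538, 0, 0, 0, 0.9], [0.0003, -0.0008, 0.0625, 0, 0, 0, 0.9], [0.0003, -0.0008, 0.0688, 0, 0, 0, 0.9], [0.0003, -0.0008, 0.0725, 0, 0, 0, 0.9], [0.0003, -0.0008, 0.075, 0, 0, 0, 0.9], [0.0003, -0.0008, 0.075, 0, 0, 0, 0.9], [0.0003, -0.0008, 0.075, 0, 0, 0, 0.9]]])

```text
time_s: 32.3
ee_pos: [0.6574, -0.207, 0.0433]
eef_rot: [-3.141, 0.001, 3.053]
force: [0.5, -0.3, -1.1]
grip_width: 0.0239
grip_force: 25.0
```

Scaled: 3 mm / 800 = 0.0038, 2 mm / 800 = 0.0025.

Request:
arm_command(plan=[[[0, 0, 0.0013, 0, 0, 0, 0.9], [0, 0, 0.0025, 0, 0, 0, 0.9], [0, 0, 0.0038, 0, 0, 0, 0.9], [0, 0, 0.0038, 0, 0, 0, 0.9], [0, 0, 0.0038, 0, 0, 0, 0.9]]])

```text
time_s: 32.8
ee_pos: [0.6573, -0.2069, 0.0403]
eef_rot: [-3.142, 0.0, 3.053]
force: [-1.6, 0.8, 1.6]
grip_width: 0.0239
grip_force: 25.0
```

Scaled: -160 mm / 800 = -0.2, -150 mm / 800 = -0.1875.

Request:
arm_command(plan=[[[0, 0, 0, 0, 0, 0, 0.5], [0, 0, 0, 0, 0, 0, 0.0], [0, 0, 0, 0, 0, 0, 0.0], [0, 0, 0, 0, 0, 0, 0.0], [0, 0, -0.0125, 0, 0, 0, 0.0], [0, 0, -0.05, 0, 0, 0, 0.0], [0, 0, -0.1, 0, 0, 0, 0.0], [0, 0, -0.15, 0, 0, 0, 0.0], [0.05, 0, -0.1875, 0, 0, 0, 0.0], [0.1, 0, -0.2, 0, 0, 0, 0.0], [0.15, 0, -0.2, 0, 0, 0, 0.0], [0.2, 0, -0.2, 0, 0, 0, 0.0]]])

```text
time_s: 34.0
ee_pos: [0.4963, -0.1925, 0.201]
eef_rot: [-3.141, 0.002, 3.053]
force: [0.5, -1.6, 0.3]
grip_width: 0.0468
grip_force: 0.0
```

Request:
arm_command(plan=[[[0.05, -0.05, 0, 0, 0, 0, 0.0], [0.1, -0.1, 0, 0, 0, 0, 0.0], [0.15, -0.15, 0, 0, 0, 0, 0.0], [0.2, -0.2, 0, 0, 0, 0, 0.0], [0.225, -0.25, 0, 0, 0, 0, 0.0], [0.2375, -0.3, 0, 0, 0, 0, 0.0], [0.2375, -0.325, 0, 0, 0, 0, 0.0], [0.2375, -0.325, 0, 0, 0, 0, 0.0]]])

```text
time_s: 34.8
ee_pos: [0.2841, -0.4375, 0.2004]
eef_rot: [-3.141, 0.0, 3.049]
force: [-0.1, -0.1, -0.2]
grip_width: 0.0472
grip_force: 0.0
```

```bash
python3 - <<'E'
from alu import *
top_rects(8,[('blue',656,-206,35,58)])
for n in('top','scene'):
    q=cv2.imread(f'pics/{n}8.png');hsv=cv2.cvtColor(q,cv2.COLOR_BGR2HSV)
    for c,x,y,yaw in(('orange',447.5,144,16),('green',630.5,197.4,.6)):
        v,u=np.nonzero(mask(q,c));P=ray(n,np.c_[u,v],.031)[:,:2]*1000
        a=np.radians(yaw);R=np.array([[np.cos(a),-np.sin(a)],[np.sin(a),np.cos(a)]])
        k=(abs((P-(x,y))@R)<(52,21)).all(1);V=hsv[v,u,2];
        m=np.zeros(q.shape[:2],np.uint8);t=k&(V>.75*np.percentile(V[k],90));m[v[t],u[t]]=255
        b=max(blobs(cv2.morphologyEx(m,cv2.MORPH_OPEN,np.ones((4,4)))),key=lambda b:b[1][4])[0];vv,uu=np.nonzero(b)
        print(n,c,rect(ray(n,np.c_[uu,vv],.031)[:,:2]))
a=cv2.imread('pics/top8.png')[100:260,140:370];b=cv2.imread('pics/scene8.png')[140:270,95:355]
cv2.imwrite('pics/c8t.png',cv2.resize(a,(790,550),interpolation=cv2.INTER_CUBIC))
cv2.imwrite('pics/c8s.png',cv2.resize(b,(800,400),interpolation=cv2.INTER_CUBIC))
E
```

```text
scene blue 233 206 [ 659.8 -205.7   96.2   38.3   -5.6]
top blue 416 343 [ 659.3 -190.4   99.9   72.5   -7.1]
top orange [443.5 142.4  97.8  38.2  16. ]
top green [ 6.276e+02  1.954e+02  9.940e+01  3.750e+01 -2.000e-01]
scene orange [453.6 147.4  95.1  39.4  13. ]
scene green [635.5 199.5  97.4  37.7   2.6]
```

View pics/c8t.png

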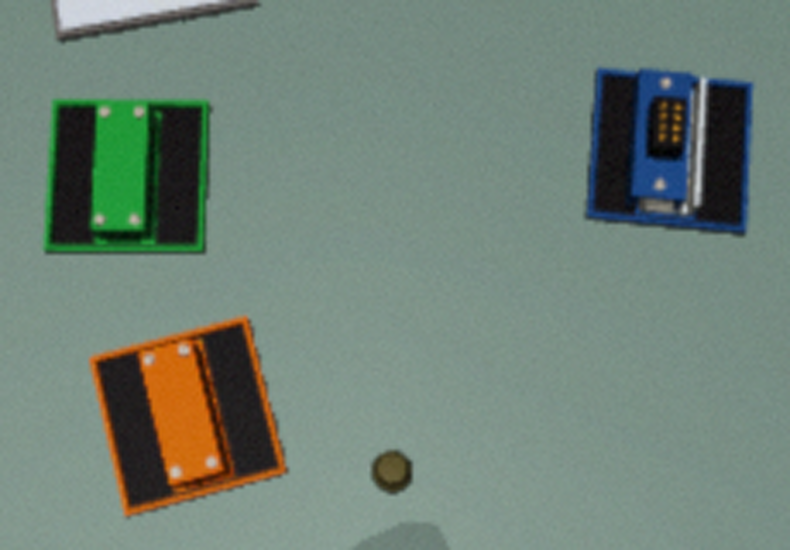

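View pics/c8s.png

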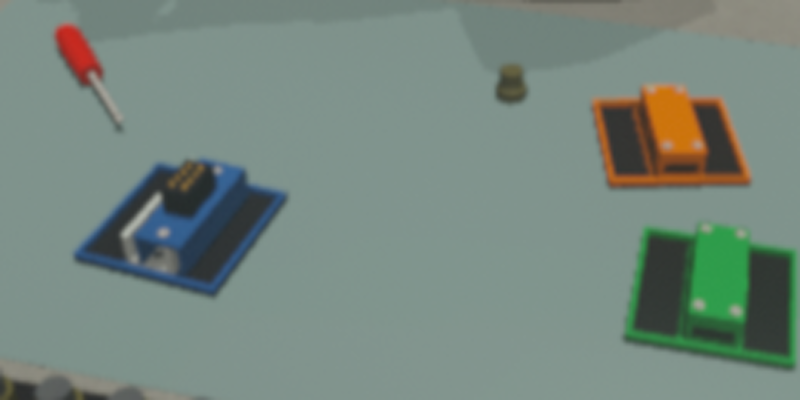

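All pieces are seated: green (120,170), orange (180,410), and blue interlocked with the aluminium channel (670,140). The shell and driver look undisturbed. I'll do one more precise alignment check without clipping.

```bash
python3 - <<'E'
from h import *
def side(P,c,yaw):
    a=np.radians(yaw);return (P-c)@np.array([[np.cos(a),-np.sin(a)],[np.sin(a),np.cos(a)]])
for n in('top','scene'):
    q=cv2.imread(f'pics/{n}8.png');hsv=cv2.cvtColor(q,cv2.COLOR_BGR2HSV)
    big=cv2.resize(q,None,fx=4,fy=4,interpolation=cv2.INTER_CUBIC);hb=cv2.cvtColor(big,cv2.COLOR_BGR2HSV)
    for c,x,y,yaw in(('orange',447.5,144,16),('green',630.5,197.4,.6),('blue',657,-206,-5)):
        z=.035 if c=='blue' else .031
        v,u=np.nonzero(cv2.inRange(hb,*map(np.array,HSV[c])));uv=np.c_[(u+.5)/4-.5,(v+.5)/4-.5]
        P=ray(n,uv,z)[:,:2]*1000;k=(abs(side(P,(x,y),yaw))<(60,30)).all(1);V=hb[v,u,2].astype(int)
        t=k&(V>.8*np.percentile(V[k],85));m=np.zeros(big.shape[:2],np.uint8);m[v[t],u[t]]=255
        m=cv2.morphologyEx(m,cv2.MORPH_CLOSE,np.ones((5,5)))
        b=max(blobs(cv2.morphologyEx(m,cv2.MORPH_OPEN,np.ones((18,18)))),key=lambda b:b[1][4])[0];vv,uu=np.nonzero(b)
        print(n,c,rect(ray(n,np.c_[(uu+.5)/4-.5,(vv+.5)/4-.5],z)[:,:2]))
q=cv2.imread('pics/top8.png');hsv=cv2.cvtColor(q,cv2.COLOR_BGR2HSV)
for nm,lo,hi in(('shell',None,None),):
    pass
a=cv2.imread('pics/top0.png').astype(int)
for nm,(y0,y1,x0,x1) in dict(bottle=(190,222,65,105),driver=(175,240,372,440),shell=(228,246,245,263)).items():
    print(nm,'max blurred diff',np.abs(cv2.blur((q.astype(float)-a)[y0:y1,x0:x1],(5,5))).max().round(1))
E
```

```text
top orange [448.  145.1 104.1  38.7  15.9]
top green [6.302e+02 1.976e+02 1.001e+02 3.790e+01 3.000e-01]
top blue [ 621.7 -203.5   38.5   28.6   84.6]
scene orange [451.6 145.6  98.9  39.8  13.1]
scene green [632.8 197.9  98.3  38.8   1.5]
scene blue [ 690.1 -198.3   25.7   14.2   25.1]
bottle max blurred diff 5.3
driver max blurred diff 25.1
shell max blurred diff 4.6
```

```bash
python3 -c "
from station import ctrl
print(ctrl.hand_in())"
```

```text
the job is handed in; nothing more can be done
None
```

The job is handed in: all three pieces are in their trays, with green and orange measured within about 1.5 mm of their outlines and aluminium checked only by eye. The blue channel is interlocked level on the aluminium channel, and the bottle, screwdriver and shell look undisturbed.

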